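# Find the loose cap and set that bottle aside

### The job

One of the three bottles in the rack was left with its cap a little loose. Feel the caps one by one, turning clockwise with a light touch, until you find the one that gives; turn that cap home until it is snug but do not force any cap, then stand its bottle upright in the aluminium tray, setting it down gently, and leave the other two in the rack with their caps as they were.

Things in the scene. Friction and masses are not known exactly. Their poses are not given: they have to be found in the camera images.
- bottle_1: square amber glass bottle 50 x 50 mm, shoulder 62 mm up, about 0.25 kg, with a round white ribbed screw cap, 39 mm across and 26 mm tall (75 to 101 mm above the bottle's underside); origin at the centre of the underside, z up, x and y across the flats. Stands in any of the rack's three pockets. Whether the cap is tight cannot be seen, only felt
- bottle_2: square amber glass bottle 50 x 50 mm, shoulder 62 mm up, about 0.25 kg, with a round white ribbed screw cap, 39 mm across and 26 mm tall (75 to 101 mm above the bottle's underside); origin at the centre of the underside, z up, x and y across the flats. Stands in any of the rack's three pockets. Whether the cap is tight cannot be seen, only felt
- bottle_3: square amber glass bottle 50 x 50 mm, shoulder 62 mm up, about 0.25 kg, with a round white ribbed screw cap, 39 mm across and 26 mm tall (75 to 101 mm above the bottle's underside); origin at the centre of the underside, z up, x and y across the flats. Stands in any of the rack's three pockets. Whether the cap is tight cannot be seen, only felt
- seal_1 (a joint): rubber liner under the cap of this bottle: how far (rad) the liner is twisted by the torque on the cap, positive clockwise from above, zero when the cap is let go; 4 N m per rad, so 0.3 N m reads 0.075. The cap is drawn snug at 0.24 N m (0.06); from 0.6 N m (0.15) the cap cracks
- seal_2 (a joint): rubber liner under the cap of this bottle: how far (rad) the liner is twisted by the torque on the cap, positive clockwise from above, zero when the cap is let go; 4 N m per rad, so 0.3 N m reads 0.075. The cap is drawn snug at 0.24 N m (0.06); from 0.6 N m (0.15) the cap cracks
- seal_3 (a joint): rubber liner under the cap of this bottle: how far (rad) the liner is twisted by the torque on the cap, positive clockwise from above, zero when the cap is let go; 4 N m per rad, so 0.3 N m reads 0.075. The cap is drawn snug at 0.24 N m (0.06); from 0.6 N m (0.15) the cap cracks
- pip_1 (a point): moulding mark on the cap's top, 18.5 mm off its axis, at any direction; turns with the cap. The cap can be gripped across any diameter and the bottle lifted by it; its height stays as it turns. At 0.3 N m clockwise a tight cap turns 0.25 rad at most (pocket play, rubber); the loose one first turns 0.75 to 1.2 rad under only 0.06 N m, then stops on its liner
- pip_2 (a point): moulding mark on the cap's top, 18.5 mm off its axis, at any direction; turns with the cap. The cap can be gripped across any diameter and the bottle lifted by it; its height stays as it turns. At 0.3 N m clockwise a tight cap turns 0.25 rad at most (pocket play, rubber); the loose one first turns 0.75 to 1.2 rad under only 0.06 N m, then stops on its liner
- pip_3 (a point): moulding mark on the cap's top, 18.5 mm off its axis, at any direction; turns with the cap. The cap can be gripped across any diameter and the bottle lifted by it; its height stays as it turns. At 0.3 N m clockwise a tight cap turns 0.25 rad at most (pocket play, rubber); the loose one first turns 0.75 to 1.2 rad under only 0.06 N m, then stops on its liner
- rack: grey plastic bottle rack, 78 x 280 x 40 mm, fixed to the table; origin under its centre, long side along its y. Three square pockets 53 mm wide at y = -90, 0, +90 mm in a deck 38 mm high; bottles stand 8 mm up on its base and can twist about 0.08 rad either way before their corners bear
- tray: shallow open aluminium tray, 140 x 140 x 20 mm, walls and floor 4 mm, fixed to the table, empty; origin under its centre, sides along its x and y
Things that resemble listed ones, but are neither listed nor needed, are in the scene too. What is shaped like the bottle_2 but blue or green is not meant.

How it is judged (in metres and radians):
On the way, in this order (a step that is already met when the one before it is completed fails the run):
1. the loose cap is turned home until snug (at least 0.24 N m), its bottle still in the rack (((value of joint seal_1 above 0.06 rad and distance of pip_1 from where it was at the start of the episode above 0.009 m and x of bottle_1 in the frame of rack between -0.006 and 0.006 m and y of bottle_1 in the frame of rack between -0.1 and 0.1 m and z of bottle_1 in the frame of rack between 0.004 and 0.012 m) or (value of joint seal_2 above 0.06 rad and distance of pip_2 from where it was at the start of the episode above 0.009 m and x of bottle_2 in the frame of rack between -0.006 and 0.006 m and y of bottle_2 in the frame of rack between -0.1 and 0.1 m and z of bottle_2 in the frame of rack between 0.004 and 0.012 m) or (value of joint seal_3 above 0.06 rad and distance of pip_3 from where it was at the start of the episode above 0.009 m and x of bottle_3 in the frame of rack between -0.006 and 0.006 m and y of bottle_3 in the frame of rack between -0.1 and 0.1 m and z of bottle_3 in the frame of rack between 0.004 and 0.012 m))), for 0.1 s.
2. a bottle is lifted out of the rack (z of any of bottle_1, bottle_2, bottle_3 in the frame of rack above 0.03 m), for 0.1 s.
At the end, for the whole second after the job is handed in: the bottle whose cap was loose stands upright (within 0.1 rad) on the floor of the tray, at rest; the other two stand upright in their pockets with their caps as they were (mark within 8 mm of its start) (((x of bottle_1 in the frame of tray between -0.043 and 0.043 m and y of bottle_1 in the frame of tray between -0.043 and 0.043 m and z of bottle_1 in the frame of tray between 0 and 0.009 m and x of bottle_2 in the frame of rack between -0.006 and 0.006 m and y of bottle_2 in the frame of rack between -0.1 and 0.1 m and z of bottle_2 in the frame of rack between 0.004 and 0.012 m and distance of each of pip_2, pip_3 from where it was at the start of the episode below 0.008 m and x of bottle_3 in the frame of rack between -0.006 and 0.006 m and y of bottle_3 in the frame of rack between -0.1 and 0.1 m and z of bottle_3 in the frame of rack between 0.004 and 0.012 m) or (x of bottle_2 in the frame of tray between -0.043 and 0.043 m and y of bottle_2 in the frame of tray between -0.043 and 0.043 m and z of bottle_2 in the frame of tray between 0 and 0.009 m and x of bottle_1 in the frame of rack between -0.006 and 0.006 m and y of bottle_1 in the frame of rack between -0.1 and 0.1 m and z of bottle_1 in the frame of rack between 0.004 and 0.012 m and distance of each of pip_1, pip_3 from where it was at the start of the episode below 0.008 m and x of bottle_3 in the frame of rack between -0.006 and 0.006 m and y of bottle_3 in the frame of rack between -0.1 and 0.1 m and z of bottle_3 in the frame of rack between 0.004 and 0.012 m) or (x of bottle_3 in the frame of tray between -0.043 and 0.043 m and y of bottle_3 in the frame of tray between -0.043 and 0.043 m and z of bottle_3 in the frame of tray between 0 and 0.009 m and x of bottle_1 in the frame of rack between -0.006 and 0.006 m and y of bottle_1 in the frame of rack between -0.1 and 0.1 m and z of bottle_1 in the frame of rack between 0.004 and 0.012 m and distance of each of pip_1, pip_2 from where it was at the start of the episode below 0.008 m and x of bottle_2 in the frame of rack between -0.006 and 0.006 m and y of bottle_2 in the frame of rack between -0.1 and 0.1 m and z of bottle_2 in the frame of rack between 0.004 and 0.012 m)) and angle between each of bottle_1, bottle_2, bottle_3's own z axis and vertical below 0.1 rad and linear speed of each of bottle_1, bottle_2, bottle_3 below 0.02 m/s); the robot touches nothing.
It fails at once if a cap is forced (over 0.6 N m) (value of joint any of seal_1, seal_2, seal_3 above 0.15 rad).
It fails at once if a second cap is turned as well (two marks over 10 mm from their starts) (distance of each of pip_1, pip_2 from where it was at the start of the episode above 0.01 m or distance of each of pip_1, pip_3 from where it was at the start of the episode above 0.01 m or distance of each of pip_2, pip_3 from where it was at the start of the episode above 0.01 m).
It fails at once if a second bottle is taken out of the rack (z of each of bottle_1, bottle_2 in the frame of rack above 0.03 m or z of each of bottle_1, bottle_3 in the frame of rack above 0.03 m or z of each of bottle_2, bottle_3 in the frame of rack above 0.03 m).
It fails at once if a bottle is dropped or banged into the tray (faster than 0.3 m/s within 15 mm of its floor) ((linear speed of bottle_1 above 0.3 m/s and horizontal distance between bottle_1 and tray below 0.07 m and z of bottle_1 in the frame of tray below 0.019 m) or (linear speed of bottle_2 above 0.3 m/s and horizontal distance between bottle_2 and tray below 0.07 m and z of bottle_2 in the frame of tray below 0.019 m) or (linear speed of bottle_3 above 0.3 m/s and horizontal distance between bottle_3 and tray below 0.07 m and z of bottle_3 in the frame of tray below 0.019 m)).
It also fails if it takes over 64 s, if anything falls off the work surface, if the arm or the gripper's body presses on something with over 40 N, if the wrist force passes 120 N, or if a joint passes its speed limit or range.

### The arm

A 7-joint arm with a two-finger parallel gripper is mounted at the origin on a cart in front of the work surface, level with it; the furniture and walls round the work are solid. World frame = base frame: x ahead of the robot, y to its left, z up, the work surface at z = 0. Lengths are in mm, angles in rad, forces in N, time in s.
With the tool pointing down it reaches from about 425 to 950 mm from the base axis. Payload 16.7 kg.
Tool frame: the origin (TCP) lies between the finger pads; the fingertips stand 25 mm ahead of it and the grasp point (between the pads) lies 6 mm ahead of it; z points along the fingers, y is the line along which they close (so a half turn about z gives the same grasp; the last joint's range is limited). The gripper opens to 94 mm and grips with 3 to 60 N. Pads are 16 mm wide; open, the fingers measure 119 mm over their backs; the gripper's body (75 mm by 177 mm) begins 78 mm behind the grasp point.
Start: joints at [-1.407, 0.426, 0.074, 1.606, -0.034, 1.111, -0.067], TCP at [207.717, 642.205, 202.867] pointing down, gripper open.
Joint ranges: [-2.85, 2.85], [-0.5, 2.14], [-1.23, 1.37], [0.21, 2.46], [-1.02, 4.16], [0.16, 2.05], [-2.73, 2.73]. Speed limits (rad/s): [1.89, 1.89, 2.39, 2.39, 3.01, 3.01, 3.01].

### API

Orientations are given as a rotation vector (axis times angle).
In Python, from bench import * gives the robot as it stands.
- The arm moves only by the shell command python3 -m inch 'ROWS'. ROWS is JSON, a list of rows, each an object of numbers: "rx", "ry", "rz": the turn, a rotation vector about the tool's x, y, z each as a share of 180 degrees, from -1 to 1; "tx", "ty", "tz": the shift along the tool's x, y, z each as a share of 0.15 m, from -1 to 1; "hand": the opening, from 0 (shut) to 1 (fully open). A call has exactly 8 rows; each row is the pose to reach, as a shift and turn from the pose commanded when the call began, along the tool's axes at that moment, turning the shorter way round; what a row does not reach only later rows make up. A row lasts 1/8 s, in which the tool goes at most 62.5 mm and 10.7 degrees, less where a joint would pass 70% of its speed; a pose out of reach is approached as far as the arm can. A call with a number of a shift or a turn outside -1 to 1 is refused whole. A call with a gripper value outside its range is refused whole. The fingers move at their own pace and stop on an object; the grip force is fixed at half the most. Time passes only in rows, so rows that repeat a pose let the fingers close, or fill a call up. It gives the time, the measured TCP pose, the force, the opening and the grip force at its end, in the units of the state.
- state(): the state, without advancing time (a new reading comes with each control period).
- camera(name): name is "scene" or "top"; returns a dict with "img" (420x560x3 uint8, blue, green, red), "depth" (420x560 float32, mm along the optical axis (not along the pixel's ray), 0 where there is no reading), "mtx" (3x3 intrinsics, pixels), "world_to_cam" (4x4, takes a point from world to camera coordinates). Camera axes: x right, y down, z forward; pixel columns grow to the right and rows downward; lengths in mm; the calibration is good to about 2 mm. A picture is of the moment at which its call begins.
- hand_in(): hands the job in; it is judged then, once.
The state is a dict: "time": time; "qpos": joint angles; "dq": joint speeds; "joint_torque": joint torques, N m; "position": TCP position; "tool_rot": TCP orientation; "ft_force": force on the tool from outside, world axes, zero at the start; "ft_torque": the same for the moment, N m; "gripper_width": finger opening in mm; "finger_force": force on a finger pad.
Only numpy, scipy, OpenCV 4.12 (cv2) and the standard library are available. Lean on these libraries where they do the work, as an engineer would, in place of code of your own. Each camera call takes 0.05 s, during which the arm holds its last target. There are 200 camera calls.

## Working session

There is one attempt and no reset: what is moved stays moved. The work goes in short steps, Python scripts to look and compute and a shell command to move; the robot and the scene stay as the last step left them, time stands still between calls to the robot, and variables do not carry over. Pictures are saved under pics/ and viewed, at most 10 in all, crops included, and the job is handed in when it is done.

```bash
mkdir -p pics; ls
python3 - <<'E'
from bench import *
import cv2,numpy as np
s=state();print({k:np.round(v,3).tolist() for k,v in s.items()})
for n in("scene","top"):
    c=camera(n);cv2.imwrite(f"pics/{n}0.png",c["img"]);np.savez(f"{n}0.npz",**c);print(c["mtx"],c["world_to_cam"])
E
```

```text
pics
{'time': 0.0, 'qpos': [-1.407, 0.427, 0.074, 1.607, -0.034, 1.111, -0.067], 'dq': [0.002, 0.003, 0.001, 0.001, -0.001, 0.0, -0.001], 'joint_torque': [-0.001, -93.585, 3.666, -45.419, -0.049, 0.02, 0.0], 'position': [207.602, 641.835, 202.187], 'tool_rot': [-0.489, -3.103, 0.002], 'ft_force': [0.741, 0.709, -1.142], 'ft_torque': [0.019, 0.005, -0.049], 'finger_force': 0.0, 'gripper_width': 93.831}
[[383.01698519   0.         288.15753023]
 [  0.         383.01698519 206.46207269]
 [  0.           0.           1.        ]] [[-7.19514996e-01 -6.94373368e-01 -1.19915402e-02  4.02576547e+02]
 [-5.17784559e-01  5.47879467e-01 -6.57059540e-01  3.69781621e+02]
 [ 4.62814565e-01 -4.66555158e-01 -7.53743301e-01  6.17493985e+02]
 [ 0.00000000e+00  0.00000000e+00  0.00000000e+00  1.00000000e+00]]
[[501.54399363   0.         280.39956417]
 [  0.         501.54399363 212.00114339]
 [  0.           0.           1.        ]] [[ 9.53394747e-02 -9.95444634e-01  6.03745507e-04 -8.42816388e+01]
 [-9.74830063e-01 -9.34878565e-02 -2.02401503e-01  6.17996885e+02]
 [ 2.01535933e-01  1.87083037e-02 -9.79302439e-01  1.21611923e+03]
 [ 0.00000000e+00  0.00000000e+00  0.00000000e+00  1.00000000e+00]]
```

View pics/scene0.png

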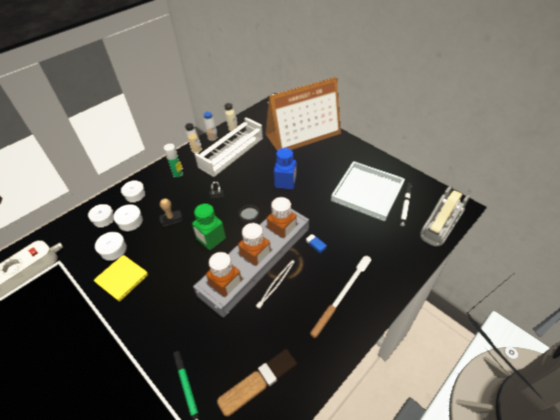

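View pics/top0.png

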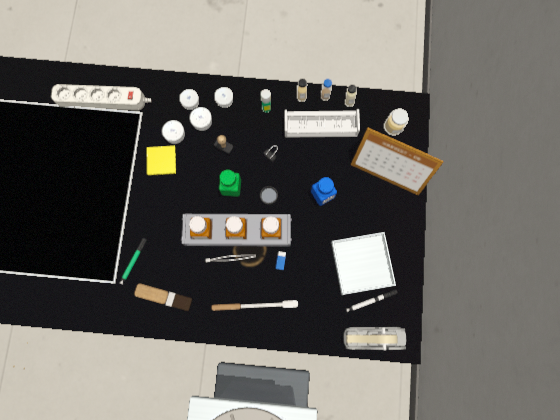

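The two views show the rack with three white caps at top px (200,227), (235,227), (271,226), and the tray centred near (364,263). A green and a blue decoy bottle stand beyond the rack. Next I'll measure from depth.

```bash
cat > h.py <<'E'
import numpy as np,cv2
def cloud(c):
    K=c["mtx"];d=c["depth"];v,u=np.mgrid[:d.shape[0],:d.shape[1]]
    p=np.stack([(u-K[0,2])/K[0,0]*d,(v-K[1,2])/K[1,1]*d,d],-1)
    T=c["world_to_cam"];P=(p-T[:3,3])@T[:3,:3];P[d==0]=np.nan;return P
E
python3 - <<'E'
from h import *
for n,caps in (("top",[(200,227),(235,227),(271,226)]),("scene",[(220,262),(252,232),(281,207)])):
    c=dict(np.load(n+"0.npz"));P=cloud(c);x,y,z=P[...,0],P[...,1],P[...,2]
    for u,v in caps:
        w=np.zeros(z.shape,bool);w[v-20:v+20,u-18:u+18]=1
        m=w&(z>103)&(z<116)&(c["img"].min(-1)>90);uv=np.argwhere(m)[:,::-1].astype(np.float32)
        q=P[m][:,:2].astype(np.float32);cc,r=cv2.minEnclosingCircle(q)
        print(n,m.sum(),np.nanmedian(z[m]),P[m].mean(0).round(1),np.round(cc,1),round(r,1))
    near=lambda lo,hi,box:(z>lo)&(z<hi)&(x>box[0])&(x<box[1])&(y>box[2])&(y<box[3])
    X,Y,_=P[227,235] if n=="top" else P[232,252]
    m=near(33,43,(X-70,X+70,Y-170,Y+170));r=cv2.minAreaRect(P[m][:,:2].astype(np.float32));print("rack",m.sum(),r)
    a=P[263,364] if n=="top" else P[190,368];print("trayfloor",a)
    m=near(12,26,(a[0]-95,a[0]+95,a[1]-95,a[1]+95));r=cv2.minAreaRect(P[m][:,:2].astype(np.float32));print("tray",m.sum(),r)
# crop views of caps
c=dict(np.load("top0.npz"));a=cv2.resize(c["img"][205:250,180:295],None,fx=6.9,fy=6.9,interpolation=cv2.INTER_CUBIC)
b=dict(np.load("scene0.npz"))["img"][190:300,195:315];b=cv2.resize(b,None,fx=2.6,fy=2.6)
o=np.zeros((600,800,3),np.uint8);o[:a.shape[0],:a.shape[1]]=a[:,:800];o[312:312+b.shape[0],:b.shape[1]]=b[:288];cv2.imwrite("pics/crop.png",o)
E
```

```text
top 206 109.56296862409164 [563.7 173.8 109.5] [563.5 174.5] 20.2
top 199 109.4728508513849 [571.9  84.5 109.4] [572.5  84.6] 20.1
top 201 109.29299379799004 [580.5  -4.4 109.4] [580.8  -4.1] 20.1
rack 1791 ((571.8478393554688, 85.35261535644531), (77.5679931640625, 279.3816833496094), 5.42329216003418)
trayfloor [ 520.1844219  -253.9468511     7.87658931]
tray 439 ((503.9743347167969, -254.40228271484375), (170.43765258789062, 140.9871063232422), 15.621589660644531)
scene 324 109.80052178716568 [564.  176.8 109.4] [565.4 175.4] 20.3
scene 277 109.72153567723211 [572.   87.5 109.4] [574.4  85.6] 20.9
scene 239 109.83052005535485 [579.9  -1.3 109.4] [582.2  -3. ] 20.6
rack 2122 ((573.7902221679688, 86.72042846679688), (80.01290893554688, 281.2891540527344), 4.96329402923584)
trayfloor [ 521.60481347 -253.10494821    4.38409342]
tray 595 ((506.80029296875, -252.59129333496094), (167.77687072753906, 142.5254364013672), 15.603190422058105)
```

View pics/crop.png

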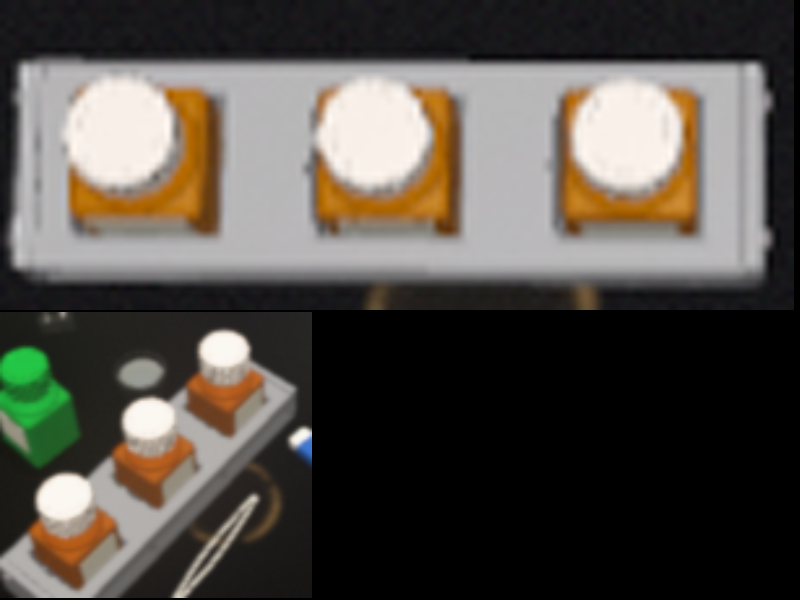

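The crop shows three caps, with no pip visible, so the caps have to be felt. The heights (109.5 mm) match the given sizes.

```bash
cat >> h.py <<'E'
from scipy.spatial.transform import Rotation as Ro
def plan(tx,ty,tz,fa=None):
    """relative move to world TCP, tool down; fa=finger-axis angle deg (mod 180)"""
    from bench import state
    s=state();R=Ro.from_rotvec(s["tool_rot"]);M=R.as_matrix()
    d=M.T@(np.array([tx,ty,tz])-s["position"])/150
    cur=np.degrees(np.arctan2(M[1,1],M[0,1]));fa=cur if fa is None else fa
    best=None
    for k in(0,180):
        a=np.radians(fa+k);y=np.array([np.cos(a),np.sin(a),0]);z=np.array([0,0,-1.]);D=np.stack([np.cross(y,z),y,z],1)
        r=Ro.from_matrix(M.T@D).as_rotvec()/np.pi
        if best is None or abs(r[2])<abs(best[2]):best=r
    print("t",d.round(3),"r",best.round(4),"fa",round(cur,1),"q",np.round(s["qpos"],2))
E
python3 - <<'E'
from h import *
plan(564.4,175.2,202)
for n in("top","scene"):
    c=dict(np.load(n+"0.npz"));P=cloud(c);x,y,z=P[...,0],P[...,1],P[...,2]
    for y0 in range(-350,650,100):
        m=(y>y0)&(y<y0+100)&(x>250)&(x<720)
        if m.any():print(n,y0,np.nanpercentile(z[m],99.8).round())
    if n=="top":
        m=(z>12)&(z<26)&(abs(x-520)<95)&(abs(y+254)<95);im=np.zeros(m.shape,np.uint8);im[m]=1
        k,l,st,ce=cv2.connectedComponentsWithStats(im)
        for i in range(1,k):
            if st[i,4]>60:print(st[i],cv2.minAreaRect(P[l==i][:,:2].astype(np.float32)))
E
```

```text
t [-3.22  -2.228  0.005] r [-0.0004  0.      0.    ] fa 72.1 q [-1.41  0.43  0.07  1.61 -0.03  1.11 -0.07]
top -350 85.0
top -250 64.0
top -150 106.0
top -50 114.0
top 50 113.0
top 150 113.0
top 250 19.0
top 350 17.0
top 450 17.0
top 550 17.0
[332 233  64  62 389] ((518.4872436523438, -250.265869140625), (140.16915893554688, 141.10025024414062), 15.500166893005371)
scene -350 84.0
scene -250 51.0
scene -150 103.0
scene -50 112.0
scene 50 111.0
scene 150 111.0
scene 250 17.0
scene 350 14.0
scene 450 14.0
scene 550 14.0
```

```bash
R='[{"tx":-0.3,"ty":-0.2,"hand":0.65},{"tx":-0.6,"ty":-0.4,"hand":0.65},{"tx":-0.9,"ty":-0.6,"hand":0.65},{"tx":-1,"ty":-0.7,"hand":0.65},{"tx":-1,"ty":-0.7,"hand":0.65},{"tx":-1,"ty":-0.7,"hand":0.65},{"tx":-1,"ty":-0.7,"hand":0.65},{"tx":-1,"ty":-0.7,"hand":0.65}]' ; python3 -m inch '[{"tx":-0.2,"ty":-0.14,"hand":0.65},{"tx":-0.4,"ty":-0.28,"hand":0.65},{"tx":-0.6,"ty":-0.42,"hand":0.65},{"tx":-0.8,"ty":-0.56,"hand":0.65},{"tx":-1,"ty":-0.7,"hand":0.65},{"tx":-1,"ty":-0.7,"hand":0.65},{"tx":-1,"ty":-0.7,"hand":0.65},{"tx":-1,"ty":-0.7,"hand":0.65}]'; python3 -c "
from h import *
plan(564.4,175.2,202)"
```

```text
t [-3.22  -2.228  0.005] r [-0.0004  0.      0.    ] fa 72.1 q [-1.41  0.43  0.07  1.61 -0.03  1.11 -0.07]invalid input at $[0]: expected keys rx, ry, rz, tx, ty, tz, hand
```

All seven keys are required in every row.

```bash
python3 -m inch '[{"rx":0,"ry":0,"rz":0,"tx":-0.2,"ty":-0.14,"tz":0,"hand":0.65},{"rx":0,"ry":0,"rz":0,"tx":-0.4,"ty":-0.28,"tz":0,"hand":0.65},{"rx":0,"ry":0,"rz":0,"tx":-0.6,"ty":-0.42,"tz":0,"hand":0.65},{"rx":0,"ry":0,"rz":0,"tx":-0.8,"ty":-0.56,"tz":0,"hand":0.65},{"rx":0,"ry":0,"rz":0,"tx":-1,"ty":-0.7,"tz":0,"hand":0.65},{"rx":0,"ry":0,"rz":0,"tx":-1,"ty":-0.7,"tz":0,"hand":0.65},{"rx":0,"ry":0,"rz":0,"tx":-1,"ty":-0.7,"tz":0,"hand":0.65},{"rx":0,"ry":0,"rz":0,"tx":-1,"ty":-0.7,"tz":0,"hand":0.65}]'; python3 -c "
from h import *
plan(564.4,175.2,202)"
```

```text
time: 1.1
position: [317.3, 496.9, 202.7]
tool_rot: [-0.487, -3.103, 0.0]
ft_force: [-0.2, -0.1, -0.2]
gripper_width: 61.0
finger_force: 0.0
t [-2.225 -1.537  0.004] r [-0.0001 -0.0001 -0.    ] fa 72.2 q [-1.21  0.29  0.12  1.81 -0.04  1.05  0.19]
```

```bash
python3 -m inch '[{"rx":0,"ry":0,"rz":0,"tx":-0.25,"ty":-0.175,"tz":0,"hand":0.65},{"rx":0,"ry":0,"rz":0,"tx":-0.5,"ty":-0.35,"tz":0,"hand":0.65},{"rx":0,"ry":0,"rz":0,"tx":-0.75,"ty":-0.52,"tz":0,"hand":0.65},{"rx":0,"ry":0,"rz":0,"tx":-1,"ty":-0.7,"tz":0,"hand":0.65},{"rx":0,"ry":0,"rz":0,"tx":-1,"ty":-0.7,"tz":0,"hand":0.65},{"rx":0,"ry":0,"rz":0,"tx":-1,"ty":-0.7,"tz":0,"hand":0.65},{"rx":0,"ry":0,"rz":0,"tx":-1,"ty":-0.7,"tz":0,"hand":0.65},{"rx":0,"ry":0,"rz":0,"tx":-1,"ty":-0.7,"tz":0,"hand":0.65}]'; python3 -m inch '[{"rx":0,"ry":0,"rz":0,"tx":-0.25,"ty":-0.175,"tz":0,"hand":0.65},{"rx":0,"ry":0,"rz":0,"tx":-0.5,"ty":-0.35,"tz":0,"hand":0.65},{"rx":0,"ry":0,"rz":0,"tx":-0.75,"ty":-0.52,"tz":0,"hand":0.65},{"rx":0,"ry":0,"rz":0,"tx":-1,"ty":-0.7,"tz":0,"hand":0.65},{"rx":0,"ry":0,"rz":0,"tx":-1.0,"ty":-0.7,"tz":0,"hand":0.65},{"rx":0,"ry":0,"rz":0,"tx":-1,"ty":-0.7,"tz":0,"hand":0.65},{"rx":0,"ry":0,"rz":0,"tx":-1,"ty":-0.7,"tz":0,"hand":0.65},{"rx":0,"ry":0,"rz":0,"tx":-1,"ty":-0.7,"tz":0,"hand":0.65}]'; python3 -c "
from h import *
plan(564.4,175.2,202)"
```

```text
time: 2.1
position: [427.9, 351.0, 202.8]
tool_rot: [-0.487, -3.103, 0.0]
ft_force: [-0.1, 0.7, -0.1]
gripper_width: 61.0
finger_force: 0.0
time: 3.1
position: [538.4, 205.0, 202.9]
tool_rot: [-0.487, -3.103, -0.0]
ft_force: [0.1, -0.3, -1.0]
gripper_width: 60.8
finger_force: 0.0
t [-0.226 -0.136  0.006] r [ 0.     -0.0001  0.    ] fa 72.2 q [-0.73  0.27  0.31  1.85 -0.1   1.04  0.88]
```

```bash
python3 -m inch '[{"rx":0,"ry":0,"rz":0,"tx":-0.12,"ty":-0.07,"tz":0,"hand":0.65},{"rx":0,"ry":0,"rz":0,"tx":-0.225,"ty":-0.137,"tz":0.05,"hand":0.65},{"rx":0,"ry":0,"rz":0,"tx":-0.225,"ty":-0.137,"tz":0.25,"hand":0.65},{"rx":0,"ry":0,"rz":0,"tx":-0.225,"ty":-0.137,"tz":0.45,"hand":0.65},{"rx":0,"ry":0,"rz":0,"tx":-0.225,"ty":-0.137,"tz":0.6,"hand":0.65},{"rx":0,"ry":0,"rz":0,"tx":-0.225,"ty":-0.137,"tz":0.67,"hand":0.65},{"rx":0,"ry":0,"rz":0,"tx":-0.225,"ty":-0.137,"tz":0.67,"hand":0.65},{"rx":0,"ry":0,"rz":0,"tx":-0.225,"ty":-0.137,"tz":0.67,"hand":0.65}]'
python3 - <<'E'
from h import *
from bench import *
plan(564.4,175.2,102)
c=camera("top");s=camera("scene")
a=cv2.resize(c["img"][180:270,140:260],None,fx=3.3,fy=3.3);b=cv2.resize(s["img"][170:320,150:320],None,fx=2.35,fy=2.35)
o=np.zeros((360,800,3),np.uint8);o[:a.shape[0],:a.shape[1]]=a;o[:b.shape[0],400:400+b.shape[1]]=b[:, :400];cv2.imwrite("pics/a1.png",o)
print(state()["ft_torque"])
E
```

```text
time: 4.1
position: [565.2, 174.3, 103.3]
tool_rot: [0.489, 3.102, 0.001]
ft_force: [-0.2, -0.6, 0.3]
gripper_width: 61.3
finger_force: 0.0
t [0.007 0.004 0.009] r [ 0.0002  0.0003 -0.    ] fa 72.1 q [-0.65  0.41  0.3   1.9  -0.16  0.85  1.  ]
[0.01489832 0.02609191 0.01317254]
```

View pics/a1.png

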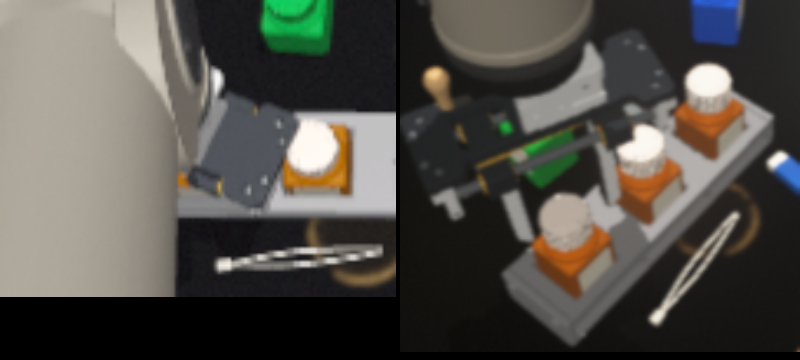

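The fingers straddle cap A (crop px 515 and 605 either side of 565), and the neighbours are clear. I'll close the hand.

```bash
cat > f.py <<'E'
from h import *
from bench import *
s=state();M=Ro.from_rotvec(s["tool_rot"]).as_matrix()
T=np.array(s["ft_torque"]);print("t",round(s["time"],2),"pos",np.round(s["position"],1),"fa",round(float(np.degrees(np.arctan2(M[1,1],M[0,1]))),2),"F",np.round(s["ft_force"],1),"T",T.round(3),"w",round(s["gripper_width"],1),"ff",round(s["finger_force"],1),"q7",round(s["qpos"][6],2))
E
python3 -m inch '[{"rx":0,"ry":0,"rz":0,"tx":0,"ty":0,"tz":0,"hand":0.5},{"rx":0,"ry":0,"rz":0,"tx":0,"ty":0,"tz":0,"hand":0.45},{"rx":0,"ry":0,"rz":0,"tx":0,"ty":0,"tz":0,"hand":0.4},{"rx":0,"ry":0,"rz":0,"tx":0,"ty":0,"tz":0,"hand":0},{"rx":0,"ry":0,"rz":0,"tx":0,"ty":0,"tz":0,"hand":0},{"rx":0,"ry":0,"rz":0,"tx":0,"ty":0,"tz":0,"hand":0},{"rx":0,"ry":0,"rz":0,"tx":0,"ty":0,"tz":0,"hand":0},{"rx":0,"ry":0,"rz":0,"tx":0,"ty":0,"tz":0,"hand":0}]'; python3 f.py
```

```text
time: 5.2
position: [564.9, 174.3, 102.6]
tool_rot: [0.489, 3.103, 0.001]
ft_force: [2.1, 3.1, 5.6]
gripper_width: 37.6
finger_force: 30.1
t 5.2 pos [564.9 174.3 102.6] fa 72.08 F [2.1 3.1 5.6] T [ 0.754 -0.387  0.026] w 37.6 ff 30.1 q7 1.0
```

```bash
python3 -m inch '[{"rx":0,"ry":0,"rz":0.006,"tx":0,"ty":0,"tz":0,"hand":0},{"rx":0,"ry":0,"rz":0.012,"tx":0,"ty":0,"tz":0,"hand":0},{"rx":0,"ry":0,"rz":0.018,"tx":0,"ty":0,"tz":0,"hand":0},{"rx":0,"ry":0,"rz":0.024,"tx":0,"ty":0,"tz":0,"hand":0},{"rx":0,"ry":0,"rz":0.03,"tx":0,"ty":0,"tz":0,"hand":0},{"rx":0,"ry":0,"rz":0.032,"tx":0,"ty":0,"tz":0,"hand":0},{"rx":0,"ry":0,"rz":0.032,"tx":0,"ty":0,"tz":0,"hand":0},{"rx":0,"ry":0,"rz":0.032,"tx":0,"ty":0,"tz":0,"hand":0}]'; python3 f.py
```

```text
time: 6.2
position: [565.0, 174.4, 102.6]
tool_rot: [0.645, 3.074, 0.001]
ft_force: [3.2, 2.6, 4.9]
gripper_width: 37.4
finger_force: 30.0
t 6.2 pos [565.  174.4 102.6] fa 66.32 F [3.2 2.6 4.9] T [ 0.978 -0.765  0.262] w 37.4 ff 30.0 q7 0.91
```

A is tight: it reacts with about 0.24 N m after only 0.1 rad. I'll turn it back and release.

```bash
python3 -m inch '[{"rx":0,"ry":0,"rz":-0.01,"tx":0,"ty":0,"tz":0,"hand":0},{"rx":0,"ry":0,"rz":-0.02,"tx":0,"ty":0,"tz":0,"hand":0},{"rx":0,"ry":0,"rz":-0.032,"tx":0,"ty":0,"tz":0,"hand":0},{"rx":0,"ry":0,"rz":-0.032,"tx":0,"ty":0,"tz":0,"hand":0.65},{"rx":0,"ry":0,"rz":-0.032,"tx":0,"ty":0,"tz":0,"hand":0.65},{"rx":0,"ry":0,"rz":-0.032,"tx":0,"ty":0,"tz":0,"hand":0.65},{"rx":0,"ry":0,"rz":-0.032,"tx":0,"ty":0,"tz":-0.15,"hand":0.65},{"rx":0,"ry":0,"rz":-0.032,"tx":0,"ty":0,"tz":-0.35,"hand":0.65}]'; python3 f.py; python3 -c "
from h import *
plan(573,85.3,155)"
```

```text
time: 7.2
position: [564.0, 173.6, 154.7]
tool_rot: [-0.49, -3.101, 0.002]
ft_force: [-0.5, -0.2, -0.3]
gripper_width: 60.9
finger_force: 0.0
t 7.2 pos [564.  173.6 154.7] fa 72.05 F [-0.5 -0.2 -0.3] T [ 0.049 -0.053 -0.011] w 60.9 ff 0.0 q7 0.97
t [-0.238 -0.542 -0.001] r [-0.0006 -0.0005 -0.    ] fa 72.0 q [-0.67  0.35  0.32  1.86 -0.13  0.95  0.97]
```

```bash
python3 -m inch '[{"rx":0,"ry":0,"rz":0,"tx":-0.12,"ty":-0.27,"tz":0,"hand":0.65},{"rx":0,"ry":0,"rz":0,"tx":-0.24,"ty":-0.545,"tz":0,"hand":0.65},{"rx":0,"ry":0,"rz":0,"tx":-0.24,"ty":-0.545,"tz":0.0,"hand":0.65},{"rx":0,"ry":0,"rz":0,"tx":-0.24,"ty":-0.545,"tz":0.12,"hand":0.65},{"rx":0,"ry":0,"rz":0,"tx":-0.24,"ty":-0.545,"tz":0.25,"hand":0.65},{"rx":0,"ry":0,"rz":0,"tx":-0.24,"ty":-0.545,"tz":0.35,"hand":0.65},{"rx":0,"ry":0,"rz":0,"tx":-0.24,"ty":-0.545,"tz":0.35,"hand":0.5},{"rx":0,"ry":0,"rz":0,"tx":-0.24,"ty":-0.545,"tz":0.35,"hand":0.45}]'; python3 f.py;  python3 -m inch '[{"rx":0,"ry":0,"rz":0,"tx":0,"ty":0,"tz":0,"hand":0.4},{"rx":0,"ry":0,"rz":0,"tx":0,"ty":0,"tz":0,"hand":0},{"rx":0,"ry":0,"rz":0,"tx":0,"ty":0,"tz":0,"hand":0},{"rx":0,"ry":0,"rz":0,"tx":0,"ty":0,"tz":0,"hand":0},{"rx":0,"ry":0,"rz":0,"tx":0,"ty":0,"tz":0,"hand":0},{"rx":0,"ry":0,"rz":0,"tx":0,"ty":0,"tz":0,"hand":0},{"rx":0,"ry":0,"rz":0,"tx":0,"ty":0,"tz":0,"hand":0},{"rx":0,"ry":0,"rz":0,"tx":0,"ty":0,"tz":0,"hand":0}]'; python3 f.py
```

```text
time: 8.2
position: [574.0, 85.5, 102.6]
tool_rot: [0.489, 3.103, 0.0]
ft_force: [0.5, 0.0, 1.0]
gripper_width: 45.1
finger_force: 0.0
t 8.2 pos [574.   85.5 102.6] fa 72.09 F [0.5 0.  1. ] T [ 0.001  0.042 -0.048] w 45.1 ff 0.0 q7 1.16
time: 9.2
position: [574.4, 85.5, 102.9]
tool_rot: [0.489, 3.102, 0.001]
ft_force: [1.2, 2.5, 6.6]
gripper_width: 37.2
finger_force: 30.0
t 9.2 pos [574.4  85.5 102.9] fa 72.08 F [1.2 2.5 6.6] T [ 0.562 -0.272  0.062] w 37.2 ff 30.0 q7 1.16
```

```bash
python3 -m inch '[{"rx":0,"ry":0,"rz":0.006,"tx":0,"ty":0,"tz":0,"hand":0},{"rx":0,"ry":0,"rz":0.012,"tx":0,"ty":0,"tz":0,"hand":0},{"rx":0,"ry":0,"rz":0.018,"tx":0,"ty":0,"tz":0,"hand":0},{"rx":0,"ry":0,"rz":0.024,"tx":0,"ty":0,"tz":0,"hand":0},{"rx":0,"ry":0,"rz":0.03,"tx":0,"ty":0,"tz":0,"hand":0},{"rx":0,"ry":0,"rz":0.032,"tx":0,"ty":0,"tz":0,"hand":0},{"rx":0,"ry":0,"rz":0.032,"tx":0,"ty":0,"tz":0,"hand":0},{"rx":0,"ry":0,"rz":0.032,"tx":0,"ty":0,"tz":0,"hand":0}]'; python3 f.py
```

```text
time: 10.2
position: [574.4, 85.4, 102.9]
tool_rot: [0.644, 3.074, 0.001]
ft_force: [1.7, 1.9, 5.7]
gripper_width: 37.2
finger_force: 30.0
t 10.2 pos [574.4  85.4 102.9] fa 66.32 F [1.7 1.9 5.7] T [ 0.447 -0.36   0.1  ] w 37.2 ff 30.0 q7 1.07
```

```bash
python3 -m inch '[{"rx":0,"ry":0,"rz":0.004,"tx":0,"ty":0,"tz":0,"hand":0},{"rx":0,"ry":0,"rz":0.008,"tx":0,"ty":0,"tz":0,"hand":0},{"rx":0,"ry":0,"rz":0.012,"tx":0,"ty":0,"tz":0,"hand":0},{"rx":0,"ry":0,"rz":0.016,"tx":0,"ty":0,"tz":0,"hand":0},{"rx":0,"ry":0,"rz":0.019,"tx":0,"ty":0,"tz":0,"hand":0},{"rx":0,"ry":0,"rz":0.019,"tx":0,"ty":0,"tz":0,"hand":0},{"rx":0,"ry":0,"rz":0.019,"tx":0,"ty":0,"tz":0,"hand":0},{"rx":0,"ry":0,"rz":0.019,"tx":0,"ty":0,"tz":0,"hand":0}]'; python3 f.py
```

```text
time: 11.2
position: [574.4, 85.5, 102.9]
tool_rot: [0.736, 3.053, 0.001]
ft_force: [1.2, 2.6, 5.8]
gripper_width: 37.7
finger_force: 30.0
t 11.2 pos [574.4  85.5 102.9] fa 62.91 F [1.2 2.6 5.8] T [ 0.451 -0.402  0.033] w 37.7 ff 30.0 q7 1.02
```

```bash
python3 -m inch '[{"rx":0,"ry":0,"rz":0.004,"tx":0,"ty":0,"tz":0,"hand":0},{"rx":0,"ry":0,"rz":0.009,"tx":0,"ty":0,"tz":0,"hand":0},{"rx":0,"ry":0,"rz":0.014,"tx":0,"ty":0,"tz":0,"hand":0},{"rx":0,"ry":0,"rz":0.019,"tx":0,"ty":0,"tz":0,"hand":0},{"rx":0,"ry":0,"rz":0.024,"tx":0,"ty":0,"tz":0,"hand":0},{"rx":0,"ry":0,"rz":0.026,"tx":0,"ty":0,"tz":0,"hand":0},{"rx":0,"ry":0,"rz":0.026,"tx":0,"ty":0,"tz":0,"hand":0},{"rx":0,"ry":0,"rz":0.026,"tx":0,"ty":0,"tz":0,"hand":0}]'; python3 f.py
```

```text
time: 12.2
position: [574.4, 85.5, 102.9]
tool_rot: [0.86, 3.021, 0.001]
ft_force: [1.5, 2.2, 6.2]
gripper_width: 37.3
finger_force: 30.0
t 12.2 pos [574.4  85.5 102.9] fa 58.23 F [1.5 2.2 6.2] T [ 0.49  -0.378  0.081] w 37.3 ff 30.0 q7 0.94
```

B gives: 0.24 rad at only about 0.06 N m, so it is the loose one. I'll turn on to about 0.7 rad, then take small steps.

```bash
python3 -m inch '[{"rx":0,"ry":0,"rz":0.025,"tx":0,"ty":0,"tz":0,"hand":0},{"rx":0,"ry":0,"rz":0.05,"tx":0,"ty":0,"tz":0,"hand":0},{"rx":0,"ry":0,"rz":0.075,"tx":0,"ty":0,"tz":0,"hand":0},{"rx":0,"ry":0,"rz":0.1,"tx":0,"ty":0,"tz":0,"hand":0},{"rx":0,"ry":0,"rz":0.12,"tx":0,"ty":0,"tz":0,"hand":0},{"rx":0,"ry":0,"rz":0.14,"tx":0,"ty":0,"tz":0,"hand":0},{"rx":0,"ry":0,"rz":0.146,"tx":0,"ty":0,"tz":0,"hand":0},{"rx":0,"ry":0,"rz":0.146,"tx":0,"ty":0,"tz":0,"hand":0}]'; python3 f.py
```

```text
time: 13.2
position: [574.6, 85.6, 103.0]
tool_rot: [1.524, 2.746, 0.002]
ft_force: [1.8, 1.4, 6.4]
gripper_width: 37.5
finger_force: 30.0
t 13.2 pos [574.6  85.6 103. ] fa 31.93 F [1.8 1.4 6.4] T [ 0.485 -0.431  0.056] w 37.5 ff 30.0 q7 0.54
```

```bash
python3 -m inch '[{"rx":0,"ry":0,"rz":0.004,"tx":0,"ty":0,"tz":0,"hand":0},{"rx":0,"ry":0,"rz":0.009,"tx":0,"ty":0,"tz":0,"hand":0},{"rx":0,"ry":0,"rz":0.014,"tx":0,"ty":0,"tz":0,"hand":0},{"rx":0,"ry":0,"rz":0.019,"tx":0,"ty":0,"tz":0,"hand":0},{"rx":0,"ry":0,"rz":0.024,"tx":0,"ty":0,"tz":0,"hand":0},{"rx":0,"ry":0,"rz":0.024,"tx":0,"ty":0,"tz":0,"hand":0},{"rx":0,"ry":0,"rz":0.024,"tx":0,"ty":0,"tz":0,"hand":0},{"rx":0,"ry":0,"rz":0.024,"tx":0,"ty":0,"tz":0,"hand":0}]'; python3 f.py
```

```text
time: 14.2
position: [574.6, 85.6, 103.0]
tool_rot: [1.626, 2.687, 0.002]
ft_force: [1.9, 2.4, 6.7]
gripper_width: 37.3
finger_force: 30.0
t 14.2 pos [574.6  85.6 103. ] fa 27.63 F [1.9 2.4 6.7] T [ 0.525 -0.422  0.039] w 37.3 ff 30.0 q7 0.48
```

```bash
python3 -m inch '[{"rx":0,"ry":0,"rz":0.004,"tx":0,"ty":0,"tz":0,"hand":0},{"rx":0,"ry":0,"rz":0.009,"tx":0,"ty":0,"tz":0,"hand":0},{"rx":0,"ry":0,"rz":0.014,"tx":0,"ty":0,"tz":0,"hand":0},{"rx":0,"ry":0,"rz":0.019,"tx":0,"ty":0,"tz":0,"hand":0},{"rx":0,"ry":0,"rz":0.024,"tx":0,"ty":0,"tz":0,"hand":0},{"rx":0,"ry":0,"rz":0.026,"tx":0,"ty":0,"tz":0,"hand":0},{"rx":0,"ry":0,"rz":0.026,"tx":0,"ty":0,"tz":0,"hand":0},{"rx":0,"ry":0,"rz":0.026,"tx":0,"ty":0,"tz":0,"hand":0}]'; python3 f.py
```

```text
time: 15.2
position: [574.6, 85.6, 103.0]
tool_rot: [1.735, 2.618, 0.002]
ft_force: [2.0, 3.5, 7.2]
gripper_width: 37.8
finger_force: 30.0
t 15.2 pos [574.6  85.6 103. ] fa 22.95 F [2.  3.5 7.2] T [ 0.585 -0.404  0.043] w 37.8 ff 30.0 q7 0.41
```

```bash
python3 -m inch '[{"rx":0,"ry":0,"rz":0.004,"tx":0,"ty":0,"tz":0,"hand":0},{"rx":0,"ry":0,"rz":0.009,"tx":0,"ty":0,"tz":0,"hand":0},{"rx":0,"ry":0,"rz":0.014,"tx":0,"ty":0,"tz":0,"hand":0},{"rx":0,"ry":0,"rz":0.019,"tx":0,"ty":0,"tz":0,"hand":0},{"rx":0,"ry":0,"rz":0.024,"tx":0,"ty":0,"tz":0,"hand":0},{"rx":0,"ry":0,"rz":0.026,"tx":0,"ty":0,"tz":0,"hand":0},{"rx":0,"ry":0,"rz":0.026,"tx":0,"ty":0,"tz":0,"hand":0},{"rx":0,"ry":0,"rz":0.026,"tx":0,"ty":0,"tz":0,"hand":0}]'; python3 f.py
```

```text
time: 16.2
position: [574.6, 85.6, 103.0]
tool_rot: [1.84, 2.545, 0.002]
ft_force: [1.7, 2.3, 7.8]
gripper_width: 37.4
finger_force: 30.0
t 16.2 pos [574.6  85.6 103. ] fa 18.27 F [1.7 2.3 7.8] T [ 0.541 -0.422  0.106] w 37.4 ff 30.0 q7 0.34
```

```bash
python3 -m inch '[{"rx":0,"ry":0,"rz":0.004,"tx":0,"ty":0,"tz":0,"hand":0},{"rx":0,"ry":0,"rz":0.008,"tx":0,"ty":0,"tz":0,"hand":0},{"rx":0,"ry":0,"rz":0.012,"tx":0,"ty":0,"tz":0,"hand":0},{"rx":0,"ry":0,"rz":0.016,"tx":0,"ty":0,"tz":0,"hand":0},{"rx":0,"ry":0,"rz":0.02,"tx":0,"ty":0,"tz":0,"hand":0},{"rx":0,"ry":0,"rz":0.02,"tx":0,"ty":0,"tz":0,"hand":0},{"rx":0,"ry":0,"rz":0.02,"tx":0,"ty":0,"tz":0,"hand":0},{"rx":0,"ry":0,"rz":0.02,"tx":0,"ty":0,"tz":0,"hand":0}]'; python3 f.py
```

```text
time: 17.2
position: [574.6, 85.6, 103.0]
tool_rot: [1.919, 2.486, 0.002]
ft_force: [3.0, 3.6, 7.3]
gripper_width: 37.5
finger_force: 30.0
t 17.2 pos [574.6  85.6 103. ] fa 14.67 F [3.  3.6 7.3] T [ 0.579 -0.389  0.067] w 37.5 ff 30.0 q7 0.29
```

```bash
python3 -m inch '[{"rx":0,"ry":0,"rz":0.004,"tx":0,"ty":0,"tz":0,"hand":0},{"rx":0,"ry":0,"rz":0.009,"tx":0,"ty":0,"tz":0,"hand":0},{"rx":0,"ry":0,"rz":0.014,"tx":0,"ty":0,"tz":0,"hand":0},{"rx":0,"ry":0,"rz":0.019,"tx":0,"ty":0,"tz":0,"hand":0},{"rx":0,"ry":0,"rz":0.024,"tx":0,"ty":0,"tz":0,"hand":0},{"rx":0,"ry":0,"rz":0.026,"tx":0,"ty":0,"tz":0,"hand":0},{"rx":0,"ry":0,"rz":0.026,"tx":0,"ty":0,"tz":0,"hand":0},{"rx":0,"ry":0,"rz":0.026,"tx":0,"ty":0,"tz":0,"hand":0}]'; python3 f.py
```

```text
time: 18.2
position: [574.6, 85.7, 103.0]
tool_rot: [2.019, 2.406, 0.002]
ft_force: [2.4, 3.2, 7.2]
gripper_width: 37.7
finger_force: 30.0
t 18.2 pos [574.6  85.7 103. ] fa 9.99 F [2.4 3.2 7.2] T [ 0.609 -0.316  0.087] w 37.7 ff 30.0 q7 0.22
```

```bash
python3 -m inch '[{"rx":0,"ry":0,"rz":0.004,"tx":0,"ty":0,"tz":0,"hand":0},{"rx":0,"ry":0,"rz":0.009,"tx":0,"ty":0,"tz":0,"hand":0},{"rx":0,"ry":0,"rz":0.014,"tx":0,"ty":0,"tz":0,"hand":0},{"rx":0,"ry":0,"rz":0.019,"tx":0,"ty":0,"tz":0,"hand":0},{"rx":0,"ry":0,"rz":0.022,"tx":0,"ty":0,"tz":0,"hand":0},{"rx":0,"ry":0,"rz":0.022,"tx":0,"ty":0,"tz":0,"hand":0},{"rx":0,"ry":0,"rz":0.022,"tx":0,"ty":0,"tz":0,"hand":0},{"rx":0,"ry":0,"rz":0.022,"tx":0,"ty":0,"tz":0,"hand":0}]'; python3 f.py
```

```text
time: 19.2
position: [574.6, 85.7, 103.1]
tool_rot: [2.101, 2.335, 0.003]
ft_force: [1.5, 2.6, 7.9]
gripper_width: 37.7
finger_force: 30.0
t 19.2 pos [574.6  85.7 103.1] fa 6.03 F [1.5 2.6 7.9] T [ 0.644 -0.241  0.103] w 37.7 ff 30.0 q7 0.16
```

```bash
python3 -m inch '[{"rx":0,"ry":0,"rz":0.004,"tx":0,"ty":0,"tz":0,"hand":0},{"rx":0,"ry":0,"rz":0.009,"tx":0,"ty":0,"tz":0,"hand":0},{"rx":0,"ry":0,"rz":0.014,"tx":0,"ty":0,"tz":0,"hand":0},{"rx":0,"ry":0,"rz":0.019,"tx":0,"ty":0,"tz":0,"hand":0},{"rx":0,"ry":0,"rz":0.022,"tx":0,"ty":0,"tz":0,"hand":0},{"rx":0,"ry":0,"rz":0.022,"tx":0,"ty":0,"tz":0,"hand":0},{"rx":0,"ry":0,"rz":0.022,"tx":0,"ty":0,"tz":0,"hand":0},{"rx":0,"ry":0,"rz":0.022,"tx":0,"ty":0,"tz":0,"hand":0}]'; python3 f.py
```

```text
time: 20.2
position: [574.6, 85.7, 103.1]
tool_rot: [2.18, 2.261, 0.003]
ft_force: [1.9, 3.3, 8.6]
gripper_width: 37.4
finger_force: 30.0
t 20.2 pos [574.6  85.7 103.1] fa 2.08 F [1.9 3.3 8.6] T [ 0.7   -0.326  0.065] w 37.4 ff 30.0 q7 0.1
```

```bash
python3 -m inch '[{"rx":0,"ry":0,"rz":0.004,"tx":0,"ty":0,"tz":0,"hand":0},{"rx":0,"ry":0,"rz":0.009,"tx":0,"ty":0,"tz":0,"hand":0},{"rx":0,"ry":0,"rz":0.014,"tx":0,"ty":0,"tz":0,"hand":0},{"rx":0,"ry":0,"rz":0.019,"tx":0,"ty":0,"tz":0,"hand":0},{"rx":0,"ry":0,"rz":0.024,"tx":0,"ty":0,"tz":0,"hand":0},{"rx":0,"ry":0,"rz":0.024,"tx":0,"ty":0,"tz":0,"hand":0},{"rx":0,"ry":0,"rz":0.024,"tx":0,"ty":0,"tz":0,"hand":0},{"rx":0,"ry":0,"rz":0.024,"tx":0,"ty":0,"tz":0,"hand":0}]'; python3 f.py
```

```text
time: 21.2
position: [574.7, 85.9, 103.0]
tool_rot: [2.264, 2.177, 0.003]
ft_force: [3.4, 3.3, 6.2]
gripper_width: 37.5
finger_force: 30.0
t 21.2 pos [574.7  85.9 103. ] fa -2.23 F [3.4 3.3 6.2] T [ 0.811 -0.507  0.304] w 37.5 ff 30.0 q7 0.03
```

It is now on its liner at about 0.28 N m. A touch more gives margin on "snug" and stays well short of 0.6.

```bash
python3 -m inch '[{"rx":0,"ry":0,"rz":0.003,"tx":0,"ty":0,"tz":0,"hand":0},{"rx":0,"ry":0,"rz":0.006,"tx":0,"ty":0,"tz":0,"hand":0},{"rx":0,"ry":0,"rz":0.008,"tx":0,"ty":0,"tz":0,"hand":0},{"rx":0,"ry":0,"rz":0.008,"tx":0,"ty":0,"tz":0,"hand":0},{"rx":0,"ry":0,"rz":0.008,"tx":0,"ty":0,"tz":0,"hand":0},{"rx":0,"ry":0,"rz":0.008,"tx":0,"ty":0,"tz":0,"hand":0},{"rx":0,"ry":0,"rz":0.008,"tx":0,"ty":0,"tz":0,"hand":0},{"rx":0,"ry":0,"rz":0.008,"tx":0,"ty":0,"tz":0,"hand":0}]'; python3 f.py
```

```text
time: 22.2
position: [574.7, 85.9, 103.0]
tool_rot: [2.291, 2.149, 0.003]
ft_force: [3.6, 4.4, 5.3]
gripper_width: 37.7
finger_force: 30.0
t 22.2 pos [574.7  85.9 103. ] fa -3.65 F [3.6 4.4 5.3] T [ 0.937 -0.586  0.372] w 37.7 ff 30.0 q7 0.01
```

```bash
python3 -m inch '[{"rx":0,"ry":0,"rz":-0.012,"tx":0,"ty":0,"tz":0,"hand":0},{"rx":0,"ry":0,"rz":-0.024,"tx":0,"ty":0,"tz":0,"hand":0},{"rx":0,"ry":0,"rz":-0.034,"tx":0,"ty":0,"tz":0,"hand":0},{"rx":0,"ry":0,"rz":-0.034,"tx":0,"ty":0,"tz":0,"hand":0},{"rx":0,"ry":0,"rz":-0.034,"tx":0,"ty":0,"tz":-0.03,"hand":0},{"rx":0,"ry":0,"rz":-0.034,"tx":0,"ty":0,"tz":-0.08,"hand":0},{"rx":0,"ry":0,"rz":-0.034,"tx":0,"ty":0,"tz":-0.14,"hand":0},{"rx":0,"ry":0,"rz":-0.034,"tx":0,"ty":0,"tz":-0.2,"hand":0}]'; python3 f.py
```

```text
time: 23.2
position: [573.7, 85.1, 133.1]
tool_rot: [-2.174, -2.268, 0.0]
ft_force: [-0.9, -0.3, -2.0]
gripper_width: 37.7
finger_force: 30.0
t 23.2 pos [573.7  85.1 133.1] fa 2.41 F [-0.9 -0.3 -2. ] T [ 0.045  0.124 -0.025] w 37.7 ff 30.0 q7 0.08
```

```bash
python3 -m inch '[{"rx":0,"ry":0,"rz":0,"tx":0,"ty":0,"tz":-0.1,"hand":0},{"rx":0,"ry":0,"rz":0,"tx":0,"ty":0,"tz":-0.25,"hand":0},{"rx":0,"ry":0,"rz":0,"tx":0,"ty":0,"tz":-0.42,"hand":0},{"rx":0,"ry":0,"rz":0,"tx":0,"ty":0,"tz":-0.6,"hand":0},{"rx":0,"ry":0,"rz":0,"tx":0,"ty":0,"tz":-0.73,"hand":0},{"rx":0,"ry":0,"rz":0,"tx":0,"ty":0,"tz":-0.76,"hand":0},{"rx":0,"ry":0,"rz":0,"tx":-0.1,"ty":0,"tz":-0.76,"hand":0},{"rx":0,"ry":0,"rz":0,"tx":-0.25,"ty":0,"tz":-0.76,"hand":0}]'; python3 f.py; python3 -c "
from h import *
plan(519,-251,242)"
```

```text
time: 24.2
position: [574.9, 46.8, 245.6]
tool_rot: [-2.173, -2.268, 0.002]
ft_force: [0.0, -1.3, -2.6]
gripper_width: 37.2
finger_force: 30.0
t 24.2 pos [574.9  46.8 245.6] fa 2.46 F [ 0.  -1.3 -2.6] T [-0.12   0.033  0.026] w 37.2 ff 30.0 q7 0.05
t [-1.968 -0.457  0.025] r [-0.0004  0.0002  0.    ] fa 2.5 q [-0.79  0.28  0.73  1.81 -0.2   1.13  0.05]
```

```bash
python3 -m inch '[{"rx":0,"ry":0,"rz":0,"tx":-0.2,"ty":-0.04,"tz":0,"hand":0},{"rx":0,"ry":0,"rz":0,"tx":-0.4,"ty":-0.08,"tz":0,"hand":0},{"rx":0,"ry":0,"rz":0,"tx":-0.6,"ty":-0.13,"tz":0,"hand":0},{"rx":0,"ry":0,"rz":0,"tx":-0.8,"ty":-0.18,"tz":0,"hand":0},{"rx":0,"ry":0,"rz":0,"tx":-0.95,"ty":-0.22,"tz":0,"hand":0},{"rx":0,"ry":0,"rz":0,"tx":-1,"ty":-0.23,"tz":0,"hand":0},{"rx":0,"ry":0,"rz":0,"tx":-1,"ty":-0.23,"tz":0,"hand":0},{"rx":0,"ry":0,"rz":0,"tx":-1,"ty":-0.23,"tz":0,"hand":0}]';python3 -m inch '[{"rx":0,"ry":0,"rz":0,"tx":-0.2,"ty":-0.04,"tz":0,"hand":0},{"rx":0,"ry":0,"rz":0,"tx":-0.4,"ty":-0.08,"tz":0,"hand":0},{"rx":0,"ry":0,"rz":0,"tx":-0.6,"ty":-0.13,"tz":0,"hand":0},{"rx":0,"ry":0,"rz":0,"tx":-0.8,"ty":-0.18,"tz":0,"hand":0},{"rx":0,"ry":0,"rz":0,"tx":-0.93,"ty":-0.22,"tz":0,"hand":0},{"rx":0,"ry":0,"rz":0,"tx":-0.97,"ty":-0.23,"tz":0,"hand":0},{"rx":0,"ry":0,"rz":0,"tx":-0.97,"ty":-0.23,"tz":0,"hand":0},{"rx":0,"ry":0,"rz":0,"tx":-0.97,"ty":-0.23,"tz":0,"hand":0}]'
python3 - <<'E'
from h import *
from bench import *
plan(519,-251,102)
c=camera("top");s=camera("scene")
a=cv2.resize(c["img"][180:330,270:430],None,fx=2.4,fy=2.4);b=cv2.resize(s["img"][80:240,300:460],None,fx=2.4,fy=2.4)
o=np.hstack([a,np.pad(b,((0,0),(0,0),(0,0)))[:a.shape[0]]]);cv2.imwrite("pics/t1.png",o)
E
```

```text
time: 25.2
position: [547.4, -102.6, 246.1]
tool_rot: [-2.173, -2.269, 0.001]
ft_force: [-0.4, 0.1, -2.4]
gripper_width: 37.3
finger_force: 30.0
time: 26.2
position: [519.4, -249.2, 246.3]
tool_rot: [-2.172, -2.269, -0.0]
ft_force: [0.6, 0.5, -2.5]
gripper_width: 37.3
finger_force: 30.0
t [-0.012 -0.003  0.962] r [-0.     -0.0001 -0.    ] fa 2.5 q [-0.34  0.29  0.84  1.82 -0.24  1.14  0.62]
```

View pics/t1.png

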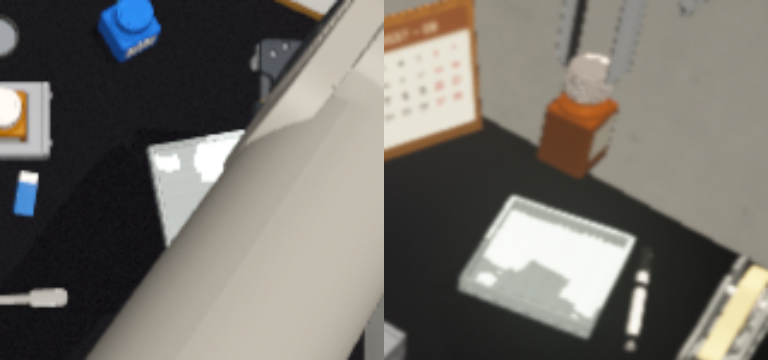

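The bottle hangs upright over the tray (scene crop: bottle at (580,130), tray at (545,265)). I'll lower it now, slowly at the end.

```bash
python3 -m inch '[{"rx":0,"ry":0,"rz":0,"tx":0,"ty":0,"tz":0.15,"hand":0},{"rx":0,"ry":0,"rz":0,"tx":0,"ty":0,"tz":0.35,"hand":0},{"rx":0,"ry":0,"rz":0,"tx":0,"ty":0,"tz":0.55,"hand":0},{"rx":0,"ry":0,"rz":0,"tx":0,"ty":0,"tz":0.72,"hand":0},{"rx":0,"ry":0,"rz":0,"tx":0,"ty":0,"tz":0.82,"hand":0},{"rx":0,"ry":0,"rz":0,"tx":0,"ty":0,"tz":0.88,"hand":0},{"rx":0,"ry":0,"rz":0,"tx":0,"ty":0,"tz":0.91,"hand":0},{"rx":0,"ry":0,"rz":0,"tx":0,"ty":0,"tz":0.92,"hand":0}]'; python3 f.py
```

```text
time: 27.3
position: [519.2, -250.5, 108.7]
tool_rot: [2.174, 2.267, 0.0]
ft_force: [-0.6, -0.1, -2.6]
gripper_width: 37.1
finger_force: 30.0
t 27.3 pos [ 519.2 -250.5  108.7] fa 2.42 F [-0.6 -0.1 -2.6] T [-0.05   0.025  0.016] w 37.1 ff 30.0 q7 0.76
```

```bash
python3 -m inch '[{"rx":0,"ry":0,"rz":0,"tx":0,"ty":0,"tz":0.01,"hand":0},{"rx":0,"ry":0,"rz":0,"tx":0,"ty":0,"tz":0.02,"hand":0},{"rx":0,"ry":0,"rz":0,"tx":0,"ty":0,"tz":0.03,"hand":0},{"rx":0,"ry":0,"rz":0,"tx":0,"ty":0,"tz":0.04,"hand":0},{"rx":0,"ry":0,"rz":0,"tx":0,"ty":0,"tz":0.05,"hand":0},{"rx":0,"ry":0,"rz":0,"tx":0,"ty":0,"tz":0.058,"hand":0},{"rx":0,"ry":0,"rz":0,"tx":0,"ty":0,"tz":0.058,"hand":0},{"rx":0,"ry":0,"rz":0,"tx":0,"ty":0,"tz":0.058,"hand":0}]'; python3 f.py
```

```text
time: 28.3
position: [518.9, -250.4, 99.7]
tool_rot: [2.174, 2.268, -0.0]
ft_force: [0.5, -0.8, -1.9]
gripper_width: 37.2
finger_force: 30.0
t 28.3 pos [ 518.9 -250.4   99.7] fa 2.41 F [ 0.5 -0.8 -1.9] T [-0.035  0.021 -0.03 ] w 37.2 ff 30.0 q7 0.76
```

Not yet in contact, so I'll go down a couple of millimetres more.

```bash
python3 -m inch '[{"rx":0,"ry":0,"rz":0,"tx":0,"ty":0,"tz":0.003,"hand":0},{"rx":0,"ry":0,"rz":0,"tx":0,"ty":0,"tz":0.006,"hand":0},{"rx":0,"ry":0,"rz":0,"tx":0,"ty":0,"tz":0.009,"hand":0},{"rx":0,"ry":0,"rz":0,"tx":0,"ty":0,"tz":0.012,"hand":0},{"rx":0,"ry":0,"rz":0,"tx":0,"ty":0,"tz":0.012,"hand":0},{"rx":0,"ry":0,"rz":0,"tx":0,"ty":0,"tz":0.012,"hand":0},{"rx":0,"ry":0,"rz":0,"tx":0,"ty":0,"tz":0.012,"hand":0},{"rx":0,"ry":0,"rz":0,"tx":0,"ty":0,"tz":0.012,"hand":0}]'; python3 f.py
```

```text
time: 29.3
position: [519.7, -250.5, 98.7]
tool_rot: [2.173, 2.267, 0.002]
ft_force: [0.7, 3.0, 9.7]
gripper_width: 37.2
finger_force: 30.0
t 29.3 pos [ 519.7 -250.5   98.7] fa 2.43 F [0.7 3.  9.7] T [0.462 0.186 0.034] w 37.2 ff 30.0 q7 0.77
```

Contact, at 9.7 N upward. I'll release and retreat up.

```bash
python3 -m inch '[{"rx":0,"ry":0,"rz":0,"tx":0,"ty":0,"tz":-0.004,"hand":0},{"rx":0,"ry":0,"rz":0,"tx":0,"ty":0,"tz":-0.004,"hand":0.45},{"rx":0,"ry":0,"rz":0,"tx":0,"ty":0,"tz":-0.004,"hand":0.65},{"rx":0,"ry":0,"rz":0,"tx":0,"ty":0,"tz":-0.004,"hand":0.65},{"rx":0,"ry":0,"rz":0,"tx":0,"ty":0,"tz":-0.1,"hand":0.65},{"rx":0,"ry":0,"rz":0,"tx":0,"ty":0,"tz":-0.35,"hand":0.65},{"rx":0,"ry":0,"rz":0,"tx":0,"ty":0,"tz":-0.65,"hand":0.65},{"rx":0,"ry":0,"rz":0,"tx":0,"ty":0,"tz":-0.9,"hand":0.65}]'; python3 -m inch '[{"rx":0,"ry":0,"rz":0,"tx":0,"ty":0,"tz":-0.1,"hand":0.65},{"rx":0,"ry":0,"rz":0,"tx":0.2,"ty":0.3,"tz":-0.1,"hand":0.65},{"rx":0,"ry":0,"rz":0,"tx":0.4,"ty":0.5,"tz":-0.1,"hand":0.65},{"rx":0,"ry":0,"rz":0,"tx":0.6,"ty":0.7,"tz":-0.1,"hand":0.65},{"rx":0,"ry":0,"rz":0,"tx":0.7,"ty":0.8,"tz":-0.1,"hand":0.65},{"rx":0,"ry":0,"rz":0,"tx":0.7,"ty":0.8,"tz":-0.1,"hand":0.65},{"rx":0,"ry":0,"rz":0,"tx":0.7,"ty":0.8,"tz":-0.1,"hand":0.65},{"rx":0,"ry":0,"rz":0,"tx":0.7,"ty":0.8,"tz":-0.1,"hand":0.65}]'
python3 - <<'E'
from h import *
from bench import *
s=camera("scene");cv2.imwrite("pics/end.png",cv2.resize(s["img"][100:320,180:460],None,fx=2.7,fy=2.7));P=cloud(s);z=P[...,2]
m=(abs(P[...,0]-519)<45)&(abs(P[...,1]+251)<45)&(z>90)&(z<120)
print(m.sum(),np.nanmedian(z[m]) if m.any() else 0,cv2.minEnclosingCircle(P[m][:,:2].astype(np.float32)) if m.any() else 0)
E
```

```text
time: 30.3
position: [518.8, -250.9, 235.5]
tool_rot: [2.174, 2.266, 0.001]
ft_force: [-0.7, 0.7, -0.0]
gripper_width: 61.4
finger_force: 0.0
time: 31.3
position: [633.6, -141.8, 248.2]
tool_rot: [2.176, 2.266, 0.0]
ft_force: [-0.5, 0.4, 0.1]
gripper_width: 61.0
finger_force: 0.0
235 105.51393937945724 ((519.5756225585938, -250.73922729492188), 21.553861618041992)
```

View pics/end.png

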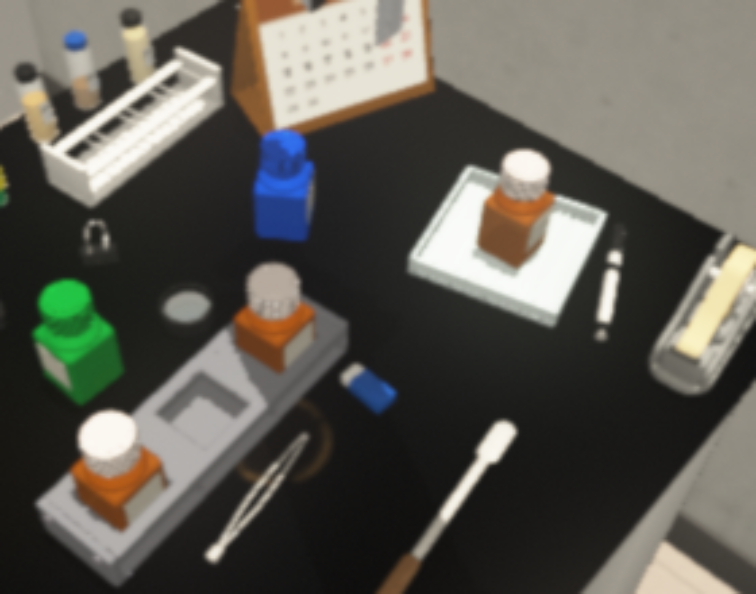

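The bottle stands upright in the tray (crop px (520,210)), with its cap top at 105.5 mm as expected. The other two sit in the rack and the gripper is clear.

```bash
python3 -c "
from bench import *
print(hand_in())"
```

```text
the job is handed in; nothing more can be done
None
```

The loose cap was on the middle bottle: I turned it home to about 0.37 N m and stood the bottle upright in the tray, leaving the other two in the rack; I handed the job in at about 31 s, and no verdict came back. The +y end cap felt tight and I turned it back as it was; I never touched the third.

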